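Close the receiver box and hold the press pen on its red dot

ROBOT

A 6-joint arm with a two-finger parallel gripper is mounted at the origin on the work surface. World frame = base frame: x ahead of the robot, y to its left, z up, the work surface at z = 0. Lengths are in m, angles in rad, forces in N, time in s.
With the tool pointing down it reaches from about 0.35 to 0.975 m from the base axis. Payload 4.9 kg.
Tool frame: the origin (TCP) lies midway between the tips of the shut fingers; the grasp point (between the pads) lies ctrl.grip_point_offset behind it (ctrl.grip_point_offset is the distance from the TCP to the grasp point, in m); x points along the fingers, y is the direction in which the jaws open and shut, and the axes are right-handed (so a half turn about x gives the same grasp; the last joint's range is limited). The gripper opens to 85 mm and grips with 20 to 120 N. Pads are 22 mm wide; open, the fingers measure 114 mm over their backs; the gripper's body (76 mm by 85 mm) begins 54 mm behind the grasp point. The pads swing forward as they close: fully open they stand 13 mm farther back than shut.
Start: joints at [0.985, 0.053, 1.613, -0, 1.476, -0.119], TCP at [0.281, 0.558, 0.231] pointing down, gripper open.
Joint ranges: [-3.01, 3.01], [-1.01, 2.22], [0.06, 2.58], [-1.02, 4.17], [0.09, 2.62], [-3.14, 3.14]. Speed limits (rad/s): [2.57, 2.57, 3.14, 3.14, 3.14, 3.14].

INTERFACE

Orientations are given as a rotation vector (axis times angle).
In Python, from station import ctrl gives the robot as it stands. The module is installed in compiled form; this text tells all that it offers.
- The arm moves only by the tool drive_tool, never from a script. Its argument "commands" is text: rows parted by semicolons, each of 5 numbers parted by spaces: the closure, from -1 (fully open) to 1 (shut), so that 0 is half open, then the shift along the tool's x, y, z in units of 40 mm (1.0 is 40 mm), then the turn about the tool's x in units of 5 degrees (1.0 is 5 degrees). A call has 1 to 8 rows; each row is the pose to reach, as a shift and turn from the pose commanded when the call began, along the tool's axes at that moment; what a row does not reach only later rows make up. A row lasts 1/12 s, in which the tool goes at most 41.7 mm and 7.16 degrees, less where a joint would pass 70% of its speed; a pose out of reach is approached as far as the arm can. A call with a gripper value outside its range is refused whole. The fingers move at their own pace and stop on an object; "newtons" is the grip in N (left out, the last holds). Time passes only in rows, so rows that repeat a pose let the fingers close. It gives the time, the measured TCP pose, the force and the opening at its end, in the units of the state.
- ctrl.get_obs(): the state, without advancing time (a new reading comes with each control period).
- ctrl.get_image(name): name is "scene" or "side" or "wrist"; returns (picture, depth): 400x640x3 uint8, blue, green, red; 400x640 float32, m along the optical axis (not along the pixel's ray), 0 where there is no reading.
- ctrl.camera_info(name): a dict with "K" (3x3 intrinsics, pixels), "k1" (the pictures are not rectified: a ray, as slopes to the right and down, at radius r is drawn at 1 + k1 r^2 times it, then the intrinsics apply), "T" (4x4, takes a point from camera to world coordinates). Camera axes: x right, y down, z forward; pixel columns grow to the right and rows downward; lengths in m; the calibration is good to about 2 mm. A picture is of the moment at which its call begins: read the wrist's pose just before it. camera_info takes no time and is no camera call; for the wrist camera it gives the pose at the moment of the call.
- ctrl.finish_job(): hands the job in, once; it reports no verdict.
The state is a dict: "t": time; "q": joint angles; "dq": joint speeds; "effort": joint torques, N m; "tool_pos": TCP position; "tool_rot": TCP orientation; "contact_force": force on the tool from outside, world axes, zero at the start; "wrist_torque": the same for the moment, N m; "opening": finger opening in m.
Only numpy, scipy, OpenCV 4.12 (cv2) and the standard library are available. Lean on these libraries where they do the work, as an engineer would, in place of code of your own. Each camera call takes 0.05 s, during which the arm holds its last target.

TASK

On the model truck's black plate, first swing the open upper half of the beige receiver box shut until its edge sits flush on the lower half all round, with the press pen still in its stand. Then draw the red pen from the leaning stand and, holding it upright, press its sprung tip gently on the middle of the red dot on the box so that the tip is pushed about half way in. Finish while still holding the pen there, pressing, with the box shut; leave the other things on the bench where they are.

Things in the scene. Friction and masses are not known exactly. Their poses are not given: they have to be found in the camera images.
- shell: Receiver box, fixed to the bench: black plate 160 x 130 x 4 mm, on it the beige lower half, an open box 110 (x) x 90 (y) mm whose rim (the seam) is 26 mm above the bench. Origin: centre of the plate's underside, on the bench. z up; +x towards the hinge, -x (roughly towards the robot) towards the free edge.
- lid (a joint): Hinge angle of the beige upper half in rad: 0 = shut flush, its free edge up at larger values (starts at 0.55 to 1.15, limit 1.5). The stiff hinge (0.12 N m, along the shell's y axis) leaves the lid where it is; 1 to 3 N on its outer face near the free edge moves it. The lid is 90 mm wide and reaches 110 mm from the hinge.
- lid_hinge (a point): Point on the hinge line, mid-width, at seam height (26 mm above the bench), 55 mm from the shell's origin along its +x. Axes as the shell's.
- lid_edge (a point): Middle of the lid's free edge, on its outer face (moves with the lid): 110 mm from the hinge line; the flat outer face stands 18 mm off the seam plane. Its axes move with the lid: -x from hinge to free edge, z out of the outer face (up when shut).
- red_dot (a point): Centre of the red dot (14 mm across, in a 20 mm white ring) on the lid's flat outer face: 68 mm from the hinge line towards the free edge and 20 mm to the shell's +y. Its axes move with the lid, z out of the face. With the lid shut it lies 44 mm above the bench, at x -13, y +20 mm in the shell's frame.
- stand: Pen stand, fixed: aluminium foot 110 x 100 mm, two cheeks 76 mm apart over the outsides, between them a black block 50 x 56 x 24 mm that leans 0.40 rad, its hole (15 mm across, through) leaning with it: the upper end leans towards the stand's -x. Origin: centre of the stand on the bench, below the mouth.
- stand_mouth (a point): Centre of the hole's mouth, 85 mm above the stand's origin (axes as the stand's). The pen's collar rests on it.
- pen: Press pen, loose, 100 to 140 g, a round rod 140 mm long leaning in the stand. Its z axis runs along it from tip to handle end. Origin on its axis at the underside of the collar. Collar 26 mm across, z 0 to 6 mm; red round handle 20 mm across, z 6 to 80 mm (grip here, best near z = 45 mm); steel barrel 14 mm across, z -42 to 0; below it the sprung tip.
- pen_grip (a point): Grip point on the handle's axis, z = 45 mm of the pen; axes as the pen's.
- pen_tip (a point): End of the pen's sprung rubber-ended plunger (8 mm across), at z = -60 mm of the pen when free.
- plunger (a joint): How far the tip is pushed into the pen, m: 0 free, 0.012 bottomed. The spring needs 0.3 N to start and 320 N/m more: half way (6 mm) is about 2.2 N.
- seat: Bystander: beige model seat, 55 mm wide, about 150 mm tall. Origin under its cushion.
- dashboard: Bystander: beige model dashboard with steering wheel, 45 x 200 mm, 51 mm tall, wheel up to about 70 mm. Origin under its middle.
- paint_jar: Bystander: paint jar, 34 mm across, 45 mm tall. Origin under its middle.
- screwdriver: Bystander: red screwdriver lying on the bench, along its own x axis.
- tyre: Bystander: black tyre lying flat, 66 mm across, 26 mm tall.
Not all that is in view belongs to the job. Several things look just like the stand: the one meant starts farthest from the robot's base.

How it is judged:
By the outcome, as a careful person would: the job done as asked, in the order asked, and still so for the second after the job is handed in, while the arm keeps its last pose, push and grip.
It also fails if it takes over 58 s, if anything falls off the work surface, if the arm or the gripper's body presses on something with over 40 N, if the wrist force passes 120 N, or if a joint passes its speed limit or range.

## Working session

There is one attempt and no reset: what is moved stays moved. The work goes in short steps, Python scripts to look and compute and a tool call to move; the robot and the scene stay as the last step left them, time stands still between calls to the robot, and variables do not carry over. Pictures are saved under pics/ and viewed, and the job is handed in when it is done.

Besides the shell and the picture viewer there is one more tool, called after "Request:" as a command line: name --argument value ..., lists and objects as JSON in quotes. drive_tool: Moves the arm, as the interface text tells. Its arguments: {"type":"object","properties":{"commands":{"type":"string"},"newtons":{"type":"number"}},"required":["commands"]}

```bash
mkdir -p pics; cat > h.py <<'E'
import numpy as np,cv2
from station import ctrl
from scipy.spatial.transform import Rotation as R
def grab(n):
    info=ctrl.camera_info(n); im,d=ctrl.get_image(n)
    np.savez(f'{n}.npz',im=im,d=d,K=info['K'],k1=info['k1'],T=info['T']); return im,d,info
def load(n): return np.load(f'{n}.npz')
def world(z):
    K=z['K'];k1=float(z['k1']);d=z['d'];T=z['T']
    h,w=d.shape;v,u=np.mgrid[:h,:w].astype(np.float64)
    p=np.stack([u,v],-1).reshape(-1,1,2)
    n=cv2.undistortPoints(p,K,np.array([k1,0,0,0,0.])).reshape(h,w,2)
    P=np.concatenate([n*d[...,None],d[...,None]],-1)
    return P@T[:3,:3].T+T[:3,3]
def proj(z,pts):
    T=np.linalg.inv(z['T']);p=np.asarray(pts)@T[:3,:3].T+T[:3,3]
    return cv2.projectPoints(p,np.zeros(3),np.zeros(3),z['K'],np.array([float(z['k1']),0,0,0,0.]))[0].reshape(-1,2)
E
python3 - <<'E'
from h import *
o=ctrl.get_obs(); print({k:np.round(v,3) for k,v in o.items()}, ctrl.grip_point_offset)
for n in ['scene','side','wrist']:
    im,d,i=grab(n); cv2.imwrite(f'pics/{n}0.png',im); print(n,i['k1'],np.round(i['K'],1).tolist(),np.round(i['T'],3).tolist())
E
```

```text
{'t': np.float64(0.0), 'q': array([ 0.985,  0.053,  1.614, -0.   ,  1.476, -0.119]), 'dq': array([-0.   , -0.001, -0.   , -0.001,  0.002, -0.   ]), 'effort': array([-1.0000e-03, -3.9369e+01, -3.7017e+01, -0.0000e+00,  7.0000e-03,
       -0.0000e+00]), 'tool_pos': array([0.281, 0.558, 0.23 ]), 'tool_rot': array([ 0.364,  1.54 , -0.368]), 'contact_force': array([-0.188, -0.018,  0.02 ]), 'wrist_torque': array([ 0.05 ,  0.028, -0.005]), 'opening': np.float64(0.085)} 0.0187
scene -0.04648961018604699 [[435.7, 0.0, 311.0], [0.0, 435.7, 202.7], [0.0, 0.0, 1.0]] [[-0.664, 0.534, -0.524, 1.136], [0.748, 0.459, -0.479, 0.648], [-0.015, -0.71, -0.704, 0.983], [0.0, 0.0, 0.0, 1.0]]
side -0.13049952229368547 [[447.7, 0.0, 317.0], [0.0, 447.7, 203.8], [0.0, 0.0, 1.0]] [[0.953, -0.175, 0.247, 0.15], [-0.302, -0.536, 0.788, -1.051], [-0.005, -0.826, -0.564, 0.887], [0.0, 0.0, 0.0, 1.0]]
wrist -0.02630424342613069 [[313.1, 0.0, 320.9], [0.0, 313.1, 194.1], [0.0, 0.0, 1.0]] [[0.45, 0.846, 0.286, 0.206], [0.893, -0.426, -0.146, 0.596], [-0.001, 0.321, -0.947, 0.373], [0.0, 0.0, 0.0, 1.0]]
```

View pics/scene0.png

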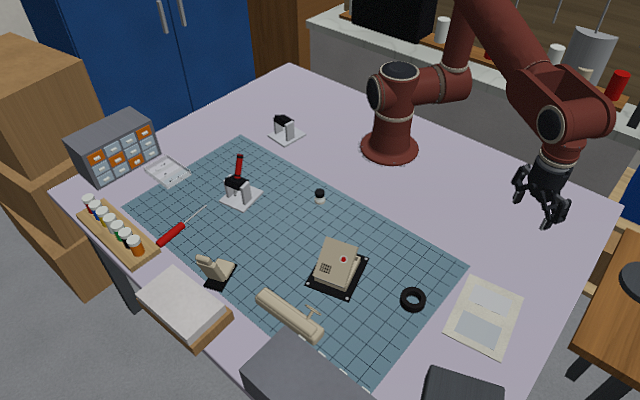

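View pics/side0.png

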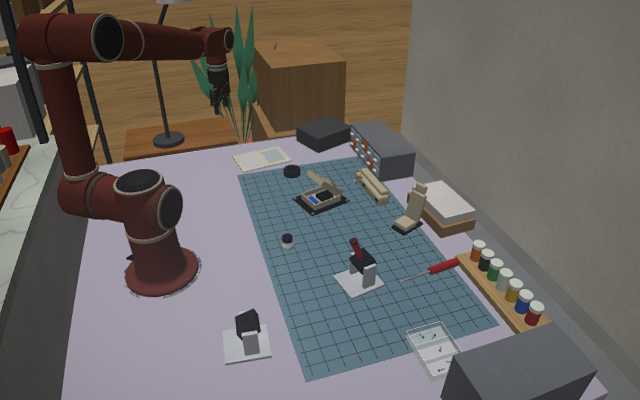

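View pics/wrist0.png

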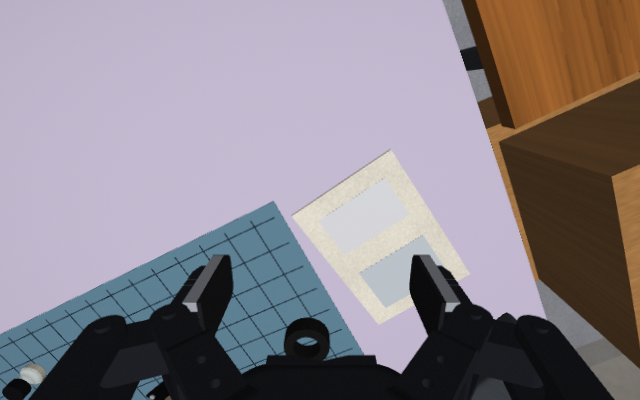

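Candidates for the stand: scene (240,190), leaning block with the red pen, and scene (286,130), an empty lookalike (side view: (360,270) and (246,335)). Red pen vs. red screwdriver (175,232). I'll check distances and crops next.

```bash
python3 - <<'E'
from h import *
z=load('scene');W=world(z);s=load('side');S=world(s)
for n,p in [('penstand',(240,190)),('foot',(245,203)),('empty',(286,130)),('dot',(344,259)),('pentop',(239,156)),('plate',(350,290)),('jar',(320,195)),('wall',(0,0))]:
    print(n,np.round(W[p[1],p[0]],3))
for n,p in [('penstand',(362,260)),('empty',(246,320)),('pentop',(354,241))]: print('side',n,np.round(S[p[1],p[0]],3))
a=z['im'][140:220,200:280];b=z['im'][225:305,300:380];c=s['im'][225:305,320:400];d=s['im'][160:240,280:360]
r=lambda x:cv2.resize(x,(390,290) if 0 else (300,300),interpolation=cv2.INTER_CUBIC)
cv2.imwrite('pics/crops.png',np.vstack([np.hstack([r(a),r(b)]),np.hstack([r(c),r(d)])]))
E
```

```text
penstand [ 0.518 -0.233  0.008]
foot [ 0.551 -0.17   0.013]
empty [ 0.222 -0.304  0.055]
dot [0.565 0.238 0.084]
pentop [ 0.516 -0.209  0.162]
plate [0.586 0.279 0.005]
jar [0.39  0.005 0.041]
wall [ 0.43  -2.406  0.132]
side penstand [ 0.534 -0.225  0.087]
side empty [ 0.2   -0.331  0.079]
side pentop [ 0.508 -0.225  0.159]
```

View pics/crops.png

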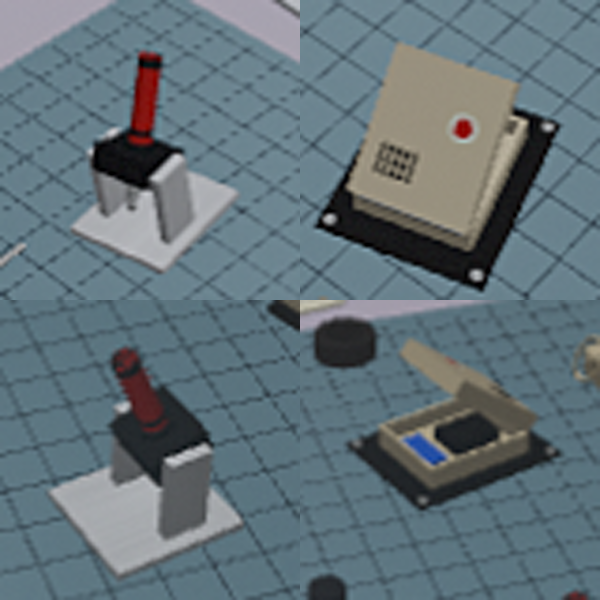

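The crops confirm it: the stand at scene (240,190) holds the red pen and is 0.57 m away, against 0.38 m for the empty one. The lid stands open with the dot at (344,259). Next I fit the poses.

```bash
python3 - <<'E'
from h import *
for n in ['scene','side']:
    z=load(n);W=world(z);im=z['im'].astype(int)
    g=im.max(-1); near=(np.hypot(W[...,0]-.57,W[...,1]-.25)<.13)&(z['d']>0)
    pl=near&(g<60)&(W[...,2]<.012)&(W[...,2]>-.004)
    # hull via min area rect (incl. screws)
    P=W[pl][:,:2]; r=cv2.minAreaRect((P*1000).astype(np.float32)); print(n,'plate',pl.sum(),r)
    hsv=cv2.cvtColor(z['im'],cv2.COLOR_BGR2HSV)
    beige=near&(hsv[...,0]>8)&(hsv[...,0]<32)&(hsv[...,1]>30)&(g>90)
    Q=W[beige&(W[...,2]>.045)]
    c=Q.mean(0);
    for _ in range(8):
        c=Q.mean(0);u,s,vt=np.linalg.svd(Q-c,full_matrices=False);e=abs((Q-c)@vt[2]);Q=Q[e<max(.003,np.percentile(e,85))] if _<7 else Q
    nn=vt[2]*np.sign(vt[2][2]);print('lid n',nn,'tilt',np.arccos(nn[2]),'az',np.degrees(np.arctan2(nn[1],nn[0])),len(Q),e.max(),'c',c,'zmax',Q[:,2].max())
    red=((hsv[...,0]<8)|(hsv[...,0]>172))&(hsv[...,1]>140)&(z['d']>0)
    m=red&near&(W[...,2]>.03);print('dot',np.median(W[m],0) if m.any() else None,m.sum())
    m=red&(np.hypot(W[...,0]-.52,W[...,1]+.22)<.08)&(W[...,2]>.07);
    P=W[m];c=P.mean(0);vt=np.linalg.svd(P-c,full_matrices=False)[2][0];vt*=np.sign(vt[2]);
    print('pen',m.sum(),c,vt,'lean',np.arccos(vt[2]),'az',np.degrees(np.arctan2(vt[1],vt[0])),P.min(0),P.max(0))
    m=(np.hypot(W[...,0]-.54,W[...,1]+.22)<.1)&(z['d']>0)&(W[...,2]>.003)&(W[...,2]<.02)&(g>120)
    print('foot',m.sum(),np.median(W[m][:,2]),cv2.minAreaRect((W[m][:,:2]*1000).astype(np.float32)))
E
```

```text
scene plate 672 ((558.565673828125, 212.1868896484375), (163.38165283203125, 128.7968292236328), 16.264244079589844)
lid n [0.59741601 0.17904008 0.78168968] tilt 0.6734258255374875 az 16.68298998528244 994 0.002997089667297007 c [0.57807918 0.21736538 0.0766342 ] zmax 0.10998057863502753
dot [0.56552834 0.2344248  0.08380238] 15
pen 129 [ 0.52651381 -0.20902398  0.12561588] [-0.39602535 -0.12644415  0.90949205] lean 0.4287357451887947 az -162.2926032203416 [ 0.50430193 -0.2251637   0.09003275] [ 0.54728348 -0.1761858   0.1632996 ]
foot 580 0.006934504970744826 ((538.65234375, -216.9207763671875), (181.9467010498047, 187.5625762939453), 80.89449310302734)
side plate 300 ((548.80078125, 179.32872009277344), (108.13082122802734, 195.3983917236328), 74.05770874023438)
lid n [0.5432641  0.17253703 0.82164171] tilt 0.606511089157147 az 17.619498218301917 72 0.0030880799885742672 c [0.56500482 0.19419886 0.08860373] zmax 0.10817043365390655
dot None 0
pen 72 [ 0.51748526 -0.22615557  0.12641521] [-0.35154567 -0.03746456  0.93542079] lean 0.36134890366919437 az -173.91689370138454 [ 0.50008539 -0.22965062  0.08998617] [ 0.53378203 -0.22118718  0.16283199]
foot 695 0.006528087519364956 ((549.1032104492188, -220.51211547851562), (170.80145263671875, 184.9921417236328), 24.604888916015625)
```

```bash
cat >> h.py <<'E'
def st(targets={},yaw=None):
    """print tool axes & shift (in units 40mm, tool axes) to each target TCP; yaw: desired world azimuth (deg) of tool y"""
    o=ctrl.get_obs();M=R.from_rotvec(o['tool_rot']).as_matrix();p=o['tool_pos']
    print('t',round(float(o['t']),2),'p',np.round(p,4),'F',np.round(o['contact_force'],2),'open',round(float(o['opening']),4),'q6',np.round(o['q'],2))
    az=np.degrees(np.arctan2(M[1,1],M[0,1]));print('axes x',np.round(M[:,0],3),'y',np.round(M[:,1],3),'z',np.round(M[:,2],3),'y az',round(az,2))
    for k,t in targets.items(): print(k,'units',np.round(M.T@(np.array(t)-p)/.04,3))
    if yaw is not None:
        # x down: +turn about x lowers azimuth
        d=(-(yaw-az)+90)%180-90;print('turn units',round(d/5,3))
    return o,M
E
python3 - <<'E'
from h import *
th=.673;c,s=np.cos(np.radians(16.5)),np.sin(np.radians(16.5));H=np.array([.6113,.2276,.026])
def P(r,th,off=.018): 
    x=-r*np.cos(th)+off*np.sin(th);return H+[x*c,x*s,r*np.sin(th)+off*np.cos(th)]
t={'above':P(.095,.673)+[0,0,.04]}
for a in [.673,.55,.4,.25,.12,0]: t[f'{a}']=P(.095,a)
st(t,yaw=106.5)
E
```

```text
t 0.15 p [0.281  0.5577 0.2303] F [-0.59  0.57 -0.21] open 0.0856 q6 [ 0.98  0.05  1.61  0.    1.48 -0.12]
axes x [-0.001 -0.001 -1.   ] y [ 0.45   0.893 -0.002] z [ 0.893 -0.45  -0.   ] y az 63.25
above units [ 2.282 -4.731  9.94 ]
0.673 units [ 3.282 -4.729  9.94 ]
0.55 units [ 3.489 -4.875  9.785]
0.4 units [ 3.775 -5.027  9.623]
0.25 units [ 4.091 -5.148  9.494]
0.12 units [ 4.384 -5.226  9.411]
0 units [ 4.665 -5.274  9.359]
turn units -8.649
```

Request:
drive_tool --commands "1 0 -4.73 9.94 -8.65;1 0 -4.73 9.94 -8.65;1 0 -4.73 9.94 -8.65;1 0 -4.73 9.94 -8.65;1 0 -4.73 9.94 -8.65;1 0 -4.73 9.94 -8.65;1 0 -4.73 9.94 -8.65;1 0 -4.73 9.94 -8.65" --newtons 40

```text
t: 0.82
tool_pos: [0.4769, 0.3055, 0.2311]
tool_rot: [-0.228, 1.559, 0.228]
contact_force: [1.0, -0.3, -0.8]
opening: -0.0004
```

```bash
cat > lid.py <<'E'
from h import *
c,s=np.cos(np.radians(16.5)),np.sin(np.radians(16.5));H=np.array([.6113,.2276,.026])
def P(r,th,off=.018): 
    x=-r*np.cos(th)+off*np.sin(th);return H+[x*c,x*s,r*np.sin(th)+off*np.cos(th)]
t={'above':P(.095,.673)+[0,0,.04]}
for a in [.673,.55,.4,.25,.12,0]: t[f'{a}']=P(.095,a)
st(t,yaw=106.5)
E
python3 lid.py
```

```text
t 0.82 p [0.4769 0.3055 0.2311] F [ 0.98 -0.33 -0.78] open -0.0004 q6 [ 0.44 -0.09  1.75  0.    1.48 -1.42]
axes x [-0. -0. -1.] y [-0.286  0.958  0.   ] z [ 0.958  0.286 -0.   ] y az 106.63
above units [ 2.295 -2.824  1.087]
0.673 units [ 3.295 -2.824  1.087]
0.55 units [ 3.502 -2.823  0.874]
0.4 units [ 3.788 -2.823  0.652]
0.25 units [ 4.103 -2.822  0.474]
0.12 units [ 4.396 -2.822  0.36 ]
0 units [ 4.677 -2.822  0.289]
turn units 0.027
```

Request:
drive_tool --commands "1 0 -2.82 1.09 0;1 0 -2.82 1.09 0;1 0 -2.82 1.09 0;1 2.3 -2.82 1.09 0;1 2.3 -2.82 1.09 0;1 2.3 -2.82 1.09 0;1 2.3 -2.82 1.09 0;1 2.3 -2.82 1.09 0"

```text
t: 1.48
tool_pos: [0.55, 0.2117, 0.1398]
tool_rot: [-0.227, 1.559, 0.227]
contact_force: [0.7, -0.1, 0.2]
opening: -0.0005
```

```bash
python3 lid.py; python3 - <<'E'
from h import *
for n in ['side','wrist']:
    im,d,i=grab(n); cv2.imwrite(f'pics/{n}1.png',im)
E
```

```text
t 1.48 p [0.55   0.2117 0.1398] F [ 0.67 -0.09  0.19] open -0.0005 q6 [ 0.24  0.04  1.78 -0.    1.32 -1.62]
axes x [-0. -0. -1.] y [-0.285  0.959  0.   ] z [ 0.959  0.285 -0.   ] y az 106.54
above units [ 0.012 -0.054  0.005]
0.673 units [ 1.012 -0.054  0.005]
0.55 units [ 1.219 -0.054 -0.207]
0.4 units [ 1.505 -0.054 -0.43 ]
0.25 units [ 1.821 -0.054 -0.607]
0.12 units [ 2.114 -0.054 -0.722]
0 units [ 2.395 -0.053 -0.792]
turn units 0.007
```

View pics/wrist1.png

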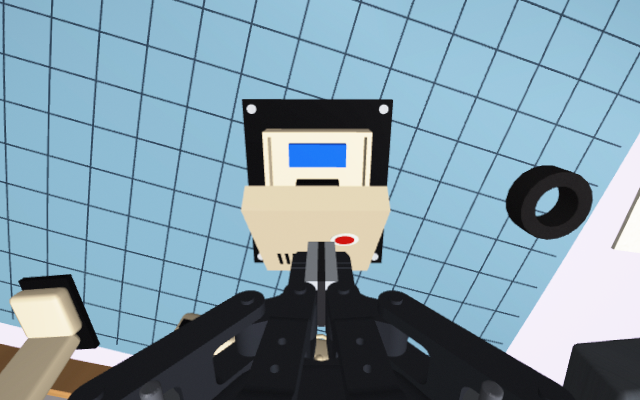

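View pics/side1.png

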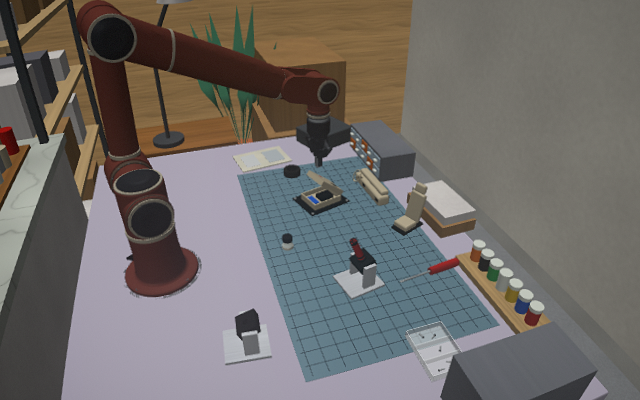

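The fingertips hang just inside the free edge (the lid edge runs along wrist rows 187–210, with the dot at (344,240)), so I can start pushing the lid down along its arc.

Request:
drive_tool --commands "1 0.6 -0.05 0 0;1 0.9 -0.05 0 0;1 1.2 -0.05 -0.2 0;1 1.5 -0.05 -0.43 0;1 1.8 -0.05 -0.6 0;1 2.1 -0.05 -0.72 0;1 2.3 -0.05 -0.77 0;1 2.3 -0.05 -0.77 0"

```text
t: 2.25
tool_pos: [0.5194, 0.2004, 0.0453]
tool_rot: [-0.227, 1.563, 0.226]
contact_force: [-0.9, -0.1, 0.6]
opening: 0.0001
```

```bash
python3 lid.py
```

```text
t 2.25 p [0.5194 0.2004 0.0453] F [-0.94 -0.08  0.59] open 0.0001 q6 [ 0.23  0.09  1.91 -0.    1.15 -1.62]
axes x [-0.004 -0.001 -1.   ] y [-0.284  0.959  0.   ] z [ 0.959  0.284 -0.004] y az 106.52
above units [-2.353e+00 -1.000e-03  8.110e-01]
0.673 units [-1.353e+00 -1.000e-03  8.150e-01]
0.55 units [-1.145e+00 -1.000e-03  6.030e-01]
0.4 units [-0.859 -0.001  0.381]
0.25 units [-0.542 -0.001  0.205]
0.12 units [-0.25  -0.001  0.092]
0 units [ 0.032 -0.001  0.022]
turn units 0.003
```

Request:
drive_tool --commands "1 0.03 0 0 0;1 0.06 0 0 0;1 0.06 0 0 0;1 0.06 0 0 0"

```text
t: 2.58
tool_pos: [0.5216, 0.2008, 0.0454]
tool_rot: [-0.226, 1.558, 0.226]
contact_force: [-0.2, 1.2, 0.2]
opening: -0.0001
```

Request:
drive_tool --commands "1 0.03 0 0 0;1 0.06 0 0 0;1 0.06 0 0 0"

```text
t: 2.83
tool_pos: [0.5217, 0.2009, 0.0439]
tool_rot: [-0.226, 1.558, 0.226]
contact_force: [-2.8, -1.5, 6.6]
opening: 0.0
```

```bash
python3 lid.py|head -1
```

```text
t 2.83 p [0.5217 0.2009 0.0439] F [-2.77 -1.53  6.65] open 0.0 q6 [ 0.23  0.09  1.91 -0.    1.14 -1.62]
```

Force has risen to 6.6 N at z = 43.9 mm, which is the shut height. A bit more press, then up and look.

Request:
drive_tool --commands "1 0.04 0 0 0;1 0.08 0 0 0;1 0.08 0 0 0"

```text
t: 3.08
tool_pos: [0.5218, 0.2009, 0.0436]
tool_rot: [-0.227, 1.56, 0.226]
contact_force: [-11.3, -3.3, 23.0]
opening: 0.0002
```

Request:
drive_tool --commands "1 -0.5 0 0 0;1 -1.5 0 0 0;1 -2.5 0 0 0;1 -3.5 0 0 0;-1 -3.5 0 -1 0;-1 -3.5 0 -2 0;-1 -3.5 0 -2 0"

```text
t: 3.67
tool_pos: [0.438, 0.1767, 0.1772]
tool_rot: [-0.227, 1.564, 0.226]
contact_force: [-0.0, 0.1, -1.8]
opening: 0.0358
```

```bash
python3 - <<'E'
from h import *
st()
im,d,i=grab('wrist');cv2.imwrite('pics/wrist2.png',im)
im,d,i=grab('scene');cv2.imwrite('pics/scene2.png',cv2.resize(im[225:325,280:400],(720,600)))
E
```

```text
t 3.67 p [0.438  0.1767 0.1772] F [-0.    0.11 -1.84] open 0.0358 q6 [ 0.23 -0.28  2.01 -0.    1.42 -1.63]
axes x [-0.005 -0.001 -1.   ] y [-0.285  0.959  0.   ] z [ 0.959  0.285 -0.005] y az 106.53
```

View pics/wrist2.png

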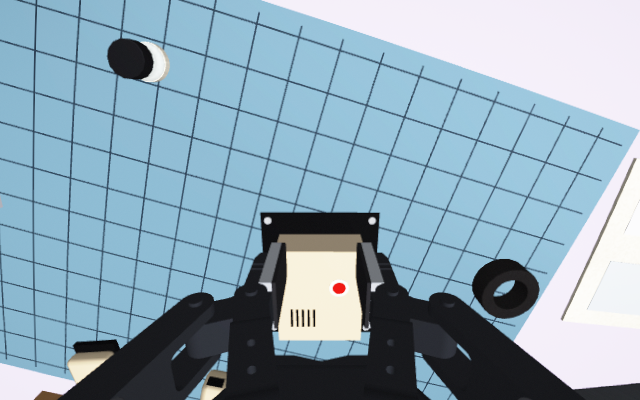

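View pics/scene2.png

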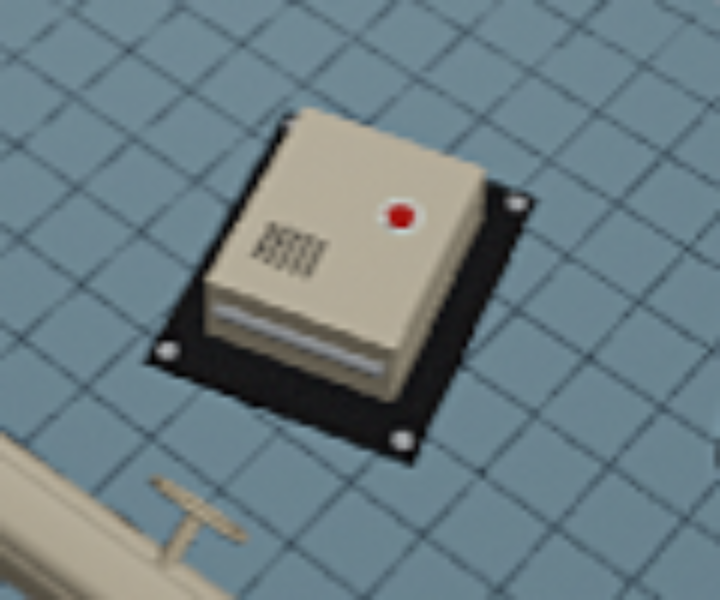

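The scene crop shows the lid shut flush, with an even seam and the dot at crop (401,216). I'll measure lid tilt, dot and stand.

```bash
python3 - <<'E'
from h import *
im,d,i=grab('wrist')
for n in ['scene','wrist']:
    z=load(n);W=world(z);hsv=cv2.cvtColor(z['im'],cv2.COLOR_BGR2HSV);near=(np.hypot(W[...,0]-.55,W[...,1]-.215)<.09)&(z['d']>0)
    red=((hsv[...,0]<8)|(hsv[...,0]>172))&(hsv[...,1]>120)&near&(W[...,2]>.03)
    v,u=np.nonzero(red);print(n,'dot px',u.mean(),v.mean(),len(u),W[red].mean(0))
    # ray to plane z=.044
    K=z['K'];nn=cv2.undistortPoints(np.array([[[u.mean(),v.mean()]]]),K,np.array([float(z['k1']),0,0,0,0.])).ravel()
    r=z['T'][:3,:3]@[nn[0],nn[1],1];o=z['T'][:3,3];print('  ray@.044',o+r*(.044-o[2])/r[2])
    Q=W[near&(W[...,2]>.036)&(W[...,2]<.055)];A=np.c_[Q[:,:2]-[.5586,.212],np.ones(len(Q))]
    print('  plane',np.linalg.lstsq(A,Q[:,2],rcond=None)[0],len(Q))
    m=near&(z['im'].max(-1)<60)&(W[...,2]<.012)&(W[...,2]>-.004) 
    r=cv2.minAreaRect((W[m][:,:2]*1000).astype(np.float32));print('  plate',r)
E
```

```text
scene dot px 361.7632933104631 120.75728987993139 1166 [0.47394382 0.19647517 0.44270386]
  ray@.044 [-0.0180087 -0.1383304  0.044    ]
  plane [-0.00382619 -0.00840104  0.04335374] 1153
  plate ((559.6074829101562, 212.37725830078125), (161.48977661132812, 129.15969848632812), 16.384456634521484)
wrist dot px 339.1981132075472 281.57547169811323 106 [0.53890531 0.22683563 0.04515149]
  ray@.044 [0.53962785 0.22713098 0.044     ]
  plane [0.00903458 0.00233785 0.04436741] 7861
  plate ((551.5881958007812, 209.8328857421875), (148.8090057373047, 129.20033264160156), 16.47968292236328)
```

```bash
cat > pen.py <<'E'
from h import *
from scipy.optimize import least_squares
import sys
def pts(n):
    z=load(n);W=world(z);hsv=cv2.cvtColor(z['im'],cv2.COLOR_BGR2HSV)
    m=((hsv[...,0]<8)|(hsv[...,0]>172))&(hsv[...,1]>110)&(z['d']>0)&(np.hypot(W[...,0]-.525,W[...,1]+.215)<.07)&(W[...,2]>.098)&(W[...,2]<.17)
    m=cv2.erode(m.astype(np.uint8),np.ones((2,2)))>0
    return W[m]
def fit(Q):
    def f(p):
        ax=np.array([-np.sin(.4)*np.cos(p[2]),-np.sin(.4)*np.sin(p[2]),np.cos(.4)])
        d=Q-[p[0],p[1],.085];d=d-np.outer(d@ax,ax);return np.linalg.norm(d,axis=1)-.010
    r=least_squares(f,[.545,-.21,.2],loss='soft_l1',f_scale=.001);return r.x,np.sqrt(np.mean(f(r.x)**2))
if __name__=='__main__':
    a=[pts(n) for n in sys.argv[1:]]
    for n,q in zip(sys.argv[1:],a): 
        if len(q)>9: print(n,len(q),fit(q))
    x,e=fit(np.vstack(a)); print('both',x,e,'yaw',np.degrees(x[2]))
E
python3 - <<'E'
from h import *
z=load('scene');W=world(z);hsv=cv2.cvtColor(z['im'],cv2.COLOR_BGR2HSV)
red=((hsv[...,0]<8)|(hsv[...,0]>172))&(hsv[...,1]>120)&(np.hypot(W[...,0]-.55,W[...,1]-.215)<.09)&(W[...,2]>.03)&(W[...,2]<.06)
v,u=np.nonzero(red)
nn=cv2.undistortPoints(np.array([[[u.mean(),v.mean()]]]),z['K'],np.array([float(z['k1']),0,0,0,0.])).ravel()
r=z['T'][:3,:3]@[nn[0],nn[1],1];o=z['T'][:3,3];print('dot',u.mean(),v.mean(),len(u),o+r*(.044-o[2])/r[2])
E
python3 pen.py scene side
```

```text
dot 346.38461538461536 260.61538461538464 13 [0.54015938 0.2280626  0.044     ]
scene 79 (array([ 0.53471657, -0.20787666,  0.3486716 ]), np.float64(0.002312596126724826))
side 56 (array([ 0.53408801, -0.21326167,  0.22428446]), np.float64(0.0013052451762644553))
both [ 0.53641475 -0.21208857  0.2120956 ] 0.002343504626024164 yaw 12.152182883206654
```

```bash
python3 -c "
from h import *
st({'view':[.44,-.235,.26]},yaw=102)"
```

```text
t 3.82 p [0.4444 0.178  0.1796] F [-0.23 -0.53  0.26] open 0.0581 q6 [ 0.23 -0.27  2.    0.    1.41 -1.63]
axes x [ 0.001  0.    -1.   ] y [-0.284  0.959 -0.   ] z [0.959 0.284 0.001] y az 106.5
view units [-2.013 -9.868 -3.037]
turn units 0.901
```

Request:
drive_tool --commands "-1 -2 -9.87 -3.04 0.9;-1 -2 -9.87 -3.04 0.9;-1 -2 -9.87 -3.04 0.9;-1 -2 -9.87 -3.04 0.9;-1 -2 -9.87 -3.04 0.9;-1 -2 -9.87 -3.04 0.9;-1 -2 -9.87 -3.04 0.9;-1 -2 -9.87 -3.04 0.9"

```text
t: 4.48
tool_pos: [0.4419, -0.152, 0.244]
tool_rot: [-0.165, 1.563, 0.164]
contact_force: [0.9, 0.7, -0.4]
opening: 0.0855
```

```bash
python3 -c "
from h import *
st({'view':[.44,-.235,.26]},yaw=102)"
```

```text
t 4.48 p [ 0.4419 -0.152   0.244 ] F [ 0.88  0.66 -0.35] open 0.0855 q6 [-0.49 -0.35  1.95  0.    1.54 -2.27]
axes x [ 0.002 -0.001 -1.   ] y [-0.208  0.978 -0.001] z [0.978 0.208 0.001] y az 101.99
view units [-0.399 -2.019 -0.477]
turn units -0.003
```

Request:
drive_tool --commands "-1 -0.3 -2 -0.48 0;-1 -0.3 -2 -0.48 0;-1 -0.3 -2 -0.48 0;-1 -0.3 -2 -0.48 0;-1 -0.3 -2 -0.48 0"

```text
t: 4.9
tool_pos: [0.4395, -0.232, 0.2546]
tool_rot: [-0.163, 1.565, 0.165]
contact_force: [-0.5, -0.1, -0.3]
opening: 0.0854
```

```bash
python3 - <<'E'
from h import *
st()
im,d,i=grab('wrist');cv2.imwrite('pics/wrist3.png',im)
E
python3 pen.py wrist
```

```text
t 4.9 p [ 0.4395 -0.232   0.2546] F [-0.5  -0.1  -0.33] open 0.0854 q6 [-0.64 -0.27  1.88  0.    1.54 -2.42]
axes x [-0.     0.001 -1.   ] y [-0.207  0.978  0.001] z [ 0.978  0.207 -0.   ] y az 101.97
wrist 160 (array([ 0.53534343, -0.20795212,  0.49512292]), np.float64(0.002386368437680296))
both [ 0.53534343 -0.20795212  0.49512292] 0.002386368437680296 yaw 28.36845388964613
```

View pics/wrist3.png

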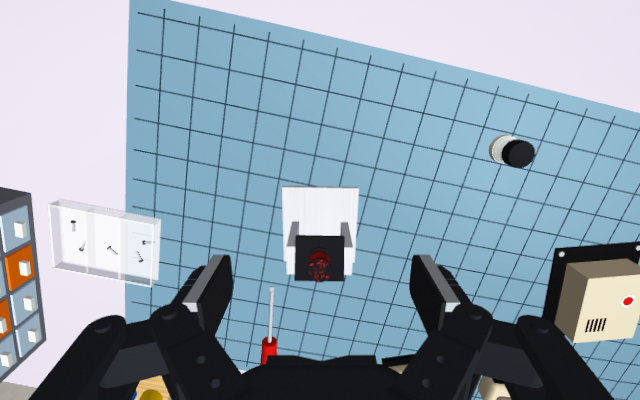

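```bash
python3 - <<'E'
from h import *
z=load('wrist');W=world(z);im=z['im'];g=im.max(-1);mn=im.min(-1)
cand=(np.abs(W[...,0]-.54)<.1)&(np.abs(W[...,1]+.21)<.1)
m=cand&(mn>185)&(W[...,2]<.02)
mm=m.astype(np.uint8);n,l,s,c=cv2.connectedComponentsWithStats(mm);k=1+np.argmax(s[1:,4]);m=l==k
print(s[k]);r=cv2.minAreaRect((W[m][:,:2]*1000).astype(np.float32));print('foot',r,np.median(W[m][:,2]),cv2.boxPoints(r).round(1).tolist())
b=cand&(g<60)&(W[...,2]>.06)&(W[...,2]<.105)
print('block',b.sum(),cv2.minAreaRect((W[b][:,:2]*1000).astype(np.float32)),W[b].mean(0))
Q=W[b];A=np.c_[Q[:,:2]-Q[:,:2].mean(0),np.ones(len(Q))];p=np.linalg.lstsq(A,Q[:,2],rcond=None)[0];print('block plane',p,'lean',np.arctan(np.hypot(*p[:2])),'az n',np.degrees(np.arctan2(-p[1],-p[0])))
Rr=cand&(W[...,2]>.14)&(W[...,2]<.17);print('pen end',Rr.sum(),W[Rr].mean(0),W[Rr].min(0),W[Rr].max(0))
cv2.imwrite('pics/crop3.png',cv2.resize(im[170:300,255:385],(600,600),interpolation=cv2.INTER_CUBIC))
E
```

```text
[ 282  187   77   79 3528]
foot ((536.0383911132812, -212.1170654296875), (119.1441650390625, 101.71048736572266), 10.900588035583496) 0.008606570783764728 [[467.8999938964844, -173.39999389648438], [487.20001220703125, -273.29998779296875], [604.2000122070312, -250.8000030517578], [584.9000244140625, -150.89999389648438]]
block 1585 ((536.539794921875, -212.24603271484375), (45.972320556640625, 54.43833541870117), 10.911221504211426) [ 0.53274454 -0.21268781  0.08407769]
block plane [0.42806216 0.07501577 0.08407769] lean 0.40996157658305615 az n -170.06013262919046
pen end 448 [ 0.505514   -0.21883455  0.15813076] [ 0.49703295 -0.22888395  0.1400424 ] [ 0.51506994 -0.20885317  0.1638194 ]
```

View pics/crop3.png

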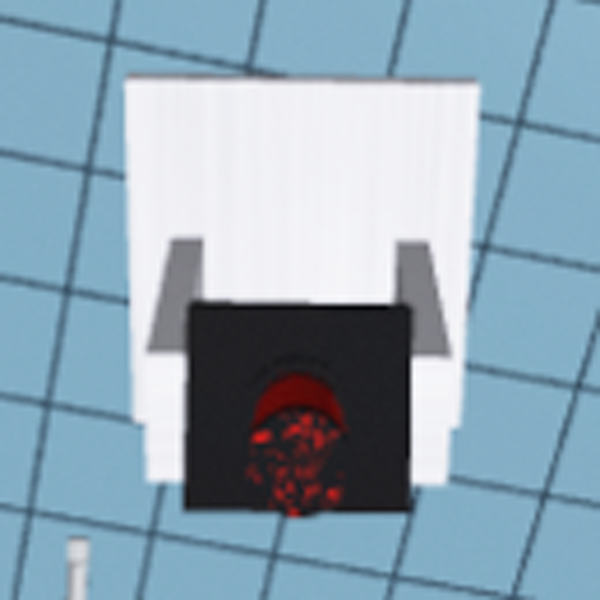

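```bash
python3 -c "
from h import *
st({'above':[.5188,-.2153,.24],'grip':[.5188,-.2153,.1077]},yaw=101)"
```

```text
t 4.95 p [ 0.4394 -0.2312  0.2544] F [-0.14  0.25  0.35] open 0.0855 q6 [-0.63 -0.27  1.88  0.    1.54 -2.42]
axes x [-0.     0.001 -1.   ] y [-0.209  0.978  0.001] z [ 0.978  0.209 -0.   ] y az 102.04
above units [ 0.36  -0.026  2.024]
grip units [ 3.668 -0.029  2.025]
turn units 0.208
```

Request:
drive_tool --commands "-1 0.36 -0.03 2.02 0.2;-1 0.36 -0.03 2.02 0.2;-1 0.36 -0.03 2.02 0.2;-1 1.5 -0.03 2.02 0.2;-1 2.5 -0.03 2.02 0.2;-1 2.8 -0.03 2.02 0.2;-1 2.8 -0.03 2.02 0.2;-1 2.8 -0.03 2.02 0.2" --newtons 25

```text
t: 5.62
tool_pos: [0.5179, -0.2143, 0.1419]
tool_rot: [-0.151, 1.567, 0.153]
contact_force: [0.5, -0.1, 0.9]
opening: 0.0853
```

```bash
python3 - <<'E'
from h import *
st({'grip':[.5188,-.2153,.1077]},yaw=101)
im,d,i=grab('wrist');cv2.imwrite('pics/wrist4.png',im)
E
```

```text
t 5.62 p [ 0.5179 -0.2143  0.1419] F [ 0.47 -0.1   0.89] open 0.0853 q6 [-0.53 -0.03  1.85  0.    1.32 -2.29]
axes x [-0.002  0.001 -1.   ] y [-0.193  0.981  0.001] z [ 0.981  0.193 -0.002] y az 101.12
grip units [ 0.856 -0.029  0.019]
turn units 0.024
```

View pics/wrist4.png

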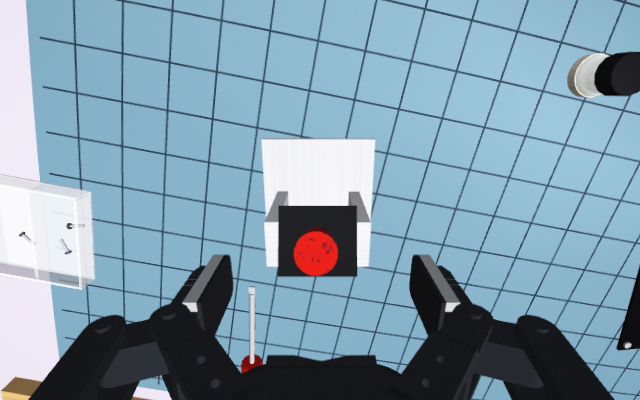

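The pen end sits at wrist (316,253), midway between the pads. Descend and grip.

Request:
drive_tool --commands "-1 0.5 -0.03 0.02 0;-1 0.86 -0.03 0.02 0;-1 0.86 -0.03 0.02 0;1 0.86 -0.03 0.02 0;1 0.86 -0.03 0.02 0;1 0.86 -0.03 0.02 0;1 0.86 -0.03 0.02 0;1 0.86 -0.03 0.02 0" --newtons 25

```text
t: 6.33
tool_pos: [0.5197, -0.2172, 0.1094]
tool_rot: [-0.152, 1.564, 0.15]
contact_force: [-0.5, -0.2, -0.1]
opening: 0.0255
```

Request:
drive_tool --commands "1 0 0 0 0;1 0 0 0 0;1 0 0 0 0"

```text
t: 6.58
tool_pos: [0.5195, -0.2171, 0.1092]
tool_rot: [-0.151, 1.565, 0.15]
contact_force: [-2.2, 1.1, 5.1]
opening: 0.0193
```

```bash
python3 - <<'E'
from h import *
st({'grip':[.5188,-.2153,.1077],'u':np.array([.5188,-.2153,.1077])+.05*np.array([-.3823,-.0743,.921])},yaw=101)
im,d,i=grab('wrist');cv2.imwrite('pics/wrist5.png',im)
E
```

```text
t 6.58 p [ 0.5195 -0.2171  0.1092] F [-2.23  1.15  5.15] open 0.0193 q6 [-0.53  0.01  1.87  0.    1.26 -2.29]
axes x [ 0.001 -0.    -1.   ] y [-0.191  0.982 -0.001] z [0.982 0.191 0.001] y az 101.01
grip units [ 0.038  0.047 -0.008]
u units [-1.114  0.046 -0.494]
turn units 0.001
```

View pics/wrist5.png

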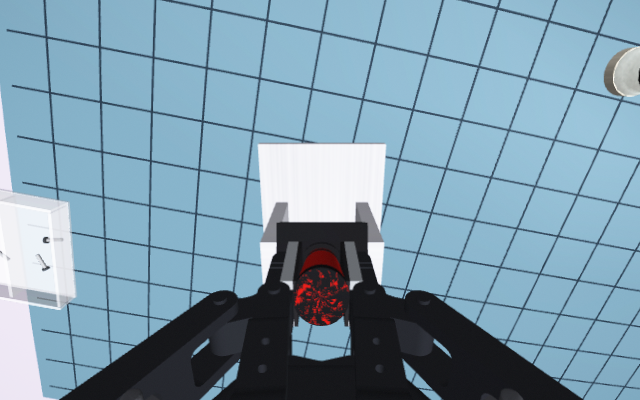

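Gripped at 19.3 mm. The tool can only point down, so the plan is to draw the pen 50 mm along its lean. Then, with the thin tip still in the mouth, I swing the grip over so the mouth's edge pivots the pen upright in the pads.

Request:
drive_tool --commands "1 -0.12 0 -0.05 0;1 -0.29 0 -0.12 0;1 -0.46 0 -0.19 0;1 -0.63 0 -0.27 0;1 -0.8 0 -0.34 0;1 -0.97 0 -0.41 0;1 -1.15 0 -0.49 0;1 -1.15 0 -0.49 0"

```text
t: 7.3
tool_pos: [0.4998, -0.2213, 0.1563]
tool_rot: [-0.152, 1.564, 0.149]
contact_force: [0.3, 0.9, -0.6]
opening: 0.0193
```

```bash
cat > penfree.py <<'E'
from h import *
from scipy.optimize import least_squares
import sys
# fit free pen handle axis near tool, given views
o,M=st();g=o['tool_pos']-M[:,0]*ctrl.grip_point_offset
Qs=[];Os=[]
for n in sys.argv[2:]:
    z=(grab(n),load(n))[1];W=world(z);hsv=cv2.cvtColor(z['im'],cv2.COLOR_BGR2HSV)
    m=((hsv[...,0]<8)|(hsv[...,0]>172))&(hsv[...,1]>110)&(z['d']>0)&(np.linalg.norm(W-g,axis=-1)<.075)
    e=cv2.erode(m.astype(np.uint8),np.ones((2,2)))>0
    Q=W[e];Qs.append(Q);v,u=np.nonzero(m);print(n,len(Q));
    im=z['im'];gp=proj(z,[g])[0].astype(int);a,b=np.clip(gp[0],60,580),np.clip(gp[1],60,340)
    cv2.imwrite(f'pics/{sys.argv[1]}_{n}.png',cv2.resize(im[b-60:b+60,a-60:a+60],(560,560),interpolation=cv2.INTER_CUBIC))
    z2=Q[:,2]
    if len(Q)>12:
        c=Q.mean(0);vt=np.linalg.svd(Q-c,full_matrices=False)[2][0];vt*=np.sign(vt[2]);print('  pca axis (tool y,z,up)',np.round(M.T@vt,3))
Q=np.vstack(Qs)
def f(p):
    ax=M@[-1,p[2],p[3]];ax/=np.linalg.norm(ax);d=Q-(g+M[:,1]*p[0]+M[:,2]*p[1]);d=d-np.outer(d@ax,ax);return np.linalg.norm(d,axis=1)-.010
r=least_squares(f,[0,0,0,0],loss='soft_l1',f_scale=.001);print('fit dy,dz,tilt y,tilt z (slope of handle)',np.round(r.x,4),'rms',np.sqrt(np.mean(f(r.x)**2)))
E
python3 penfree.py p6 scene side
```

```text
t 7.3 p [ 0.4998 -0.2213  0.1563] F [ 0.34  0.89 -0.58] open 0.0193 q6 [-0.55 -0.08  1.87 -0.    1.35 -2.31]
axes x [ 0.001 -0.002 -1.   ] y [-0.191  0.982 -0.002] z [0.982 0.191 0.001] y az 100.99
scene 61
  pca axis (tool y,z,up) [-0.931 -0.14  -0.336]
side 15
  pca axis (tool y,z,up) [-0.989  0.007 -0.145]
fit dy,dz,tilt y,tilt z (slope of handle) [-0.0055  0.0039 -0.2984 -0.7658] rms 0.0037537891832332936
```

```bash
python3 -c "
import cv2,numpy as np
cv2.imwrite('pics/p6.png',np.hstack([cv2.resize(cv2.imread(f'pics/p6_{n}.png'),(400,400)) for n in ['scene','side']]))"
```

View pics/p6.png

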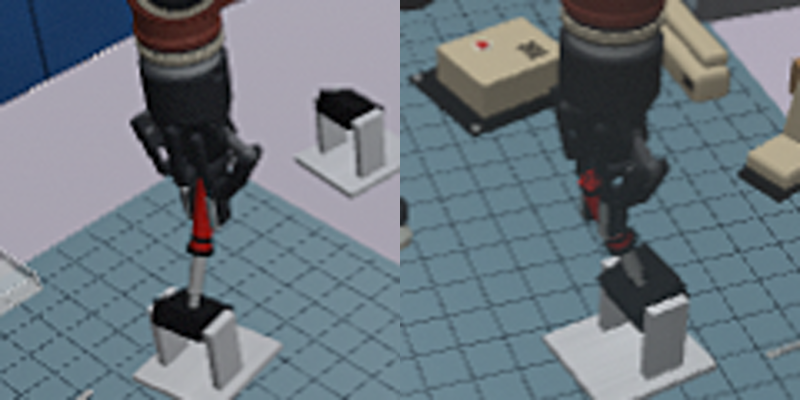

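Both crops show the pen drawn with its barrel clear and the tip still in the mouth, leaning. Now pivot it.

Request:
drive_tool --commands "1 -0.05 0 0.12 0;1 -0.1 0 0.24 0;1 -0.15 0 0.36 0;1 -0.19 0 0.49 0;1 -0.21 0 0.62 0;1 -0.23 0 0.74 0;1 -0.25 0 0.87 0;1 -0.26 0 1 0"

```text
t: 8.07
tool_pos: [0.5396, -0.2127, 0.1647]
tool_rot: [-0.151, 1.566, 0.151]
contact_force: [-3.3, 0.1, -0.8]
opening: 0.0196
```

Request:
drive_tool --commands "1 0 0 0 0;1 0 0 0 0"

```text
t: 8.23
tool_pos: [0.5397, -0.2128, 0.1647]
tool_rot: [-0.151, 1.565, 0.151]
contact_force: [-2.1, 0.5, -1.7]
opening: 0.0193
```

```bash
python3 penfree.py p7 scene side wrist; python3 -c "
import cv2,numpy as np
cv2.imwrite('pics/p7.png',np.hstack([cv2.resize(cv2.imread(f'pics/p7_{n}.png'),(400,400)) for n in ['scene','side']]))"
```

```text
t 8.23 p [ 0.5397 -0.2128  0.1647] F [-2.14  0.48 -1.69] open 0.0193 q6 [-0.5  -0.    1.78  0.    1.36 -2.27]
axes x [ 0.001  0.    -1.   ] y [-0.191  0.982 -0.   ] z [0.982 0.191 0.001] y az 101.02
scene 42
  pca axis (tool y,z,up) [-0.989 -0.145  0.031]
side 33
  pca axis (tool y,z,up) [-0.995 -0.035 -0.096]
wrist 2390
  pca axis (tool y,z,up) [-0.998 -0.018 -0.055]
fit dy,dz,tilt y,tilt z (slope of handle) [ 0.0006 -0.0039 -0.0026 -0.0542] rms 0.0005909572961088896
```

View pics/p7.png

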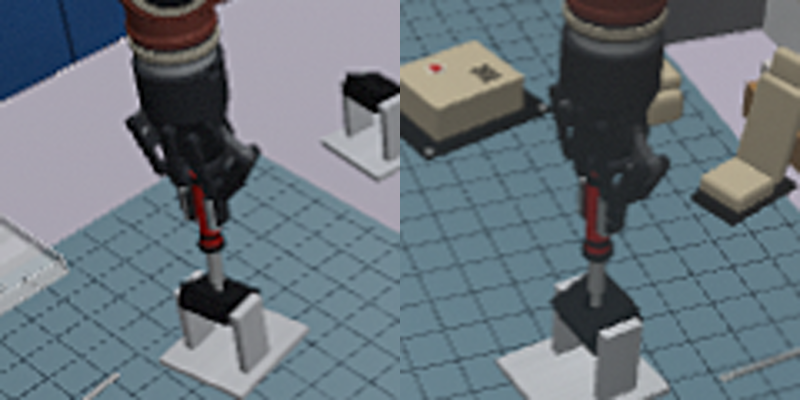

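The pivot worked: the residual lean is about 0.054 rad. Push about 6 mm more to take it out.

Request:
drive_tool --commands "1 0 0 0.05 0;1 0 0 0.1 0;1 0 0 0.15 0;1 0 0 0.15 0"

```text
t: 8.72
tool_pos: [0.5451, -0.2119, 0.1648]
tool_rot: [-0.151, 1.566, 0.151]
contact_force: [-3.8, 0.1, -1.0]
opening: 0.0194
```

```bash
python3 penfree.py p8 wrist
```

```text
t 8.72 p [ 0.5451 -0.2119  0.1648] F [-3.82  0.14 -1.04] open 0.0194 q6 [-0.5   0.01  1.77 -0.    1.36 -2.26]
axes x [-0. -0. -1.] y [-0.191  0.982 -0.   ] z [ 0.982  0.191 -0.   ] y az 101.01
wrist 3153
  pca axis (tool y,z,up) [-0.995 -0.008  0.1  ]
fit dy,dz,tilt y,tilt z (slope of handle) [ 0.0007 -0.0041 -0.0072 -0.0031] rms 0.0018312765847346682
```

Request:
drive_tool --commands "1 -0.3 0 0 0;1 -0.7 0 0 0;1 -1.2 0 0 0;1 -1.8 0 0 0;1 -2.2 0 0 0;1 -2.2 0 0 0;1 -2.2 0 0 0" --newtons 60

```text
t: 9.35
tool_pos: [0.5463, -0.2122, 0.255]
tool_rot: [-0.153, 1.561, 0.149]
contact_force: [-0.8, 0.0, -1.6]
opening: 0.0187
```

```bash
python3 penfree.py p9 wrist side scene; python3 -c "
import cv2,numpy as np
for n in ['wrist','side','scene']:
    cv2.imwrite(f'pics/f9_{n}.png',np.load(n+'.npz')['im'])
a=[cv2.resize(cv2.imread(f'pics/p9_{n}.png'),(400,400)) for n in ['scene','side']]
cv2.imwrite('pics/p9.png',np.hstack(a))"
```

```text
t 9.35 p [ 0.5463 -0.2122  0.255 ] F [-0.84  0.03 -1.57] open 0.0187 q6 [-0.5  -0.06  1.68  0.    1.51 -2.26]
axes x [ 0.005 -0.002 -1.   ] y [-0.191  0.982 -0.003] z [0.982 0.191 0.005] y az 101.01
wrist 4227
  pca axis (tool y,z,up) [-0.99  -0.006  0.138]
side 47
  pca axis (tool y,z,up) [-0.996 -0.013 -0.083]
scene 41
  pca axis (tool y,z,up) [-0.992 -0.124  0.027]
fit dy,dz,tilt y,tilt z (slope of handle) [ 0.0007 -0.0041 -0.0092 -0.0094] rms 0.0026803881447676095
```

View pics/p9.png

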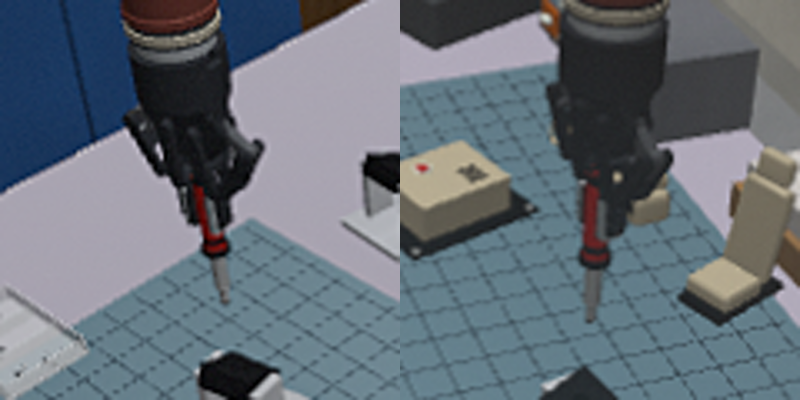

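View pics/f9_wrist.png

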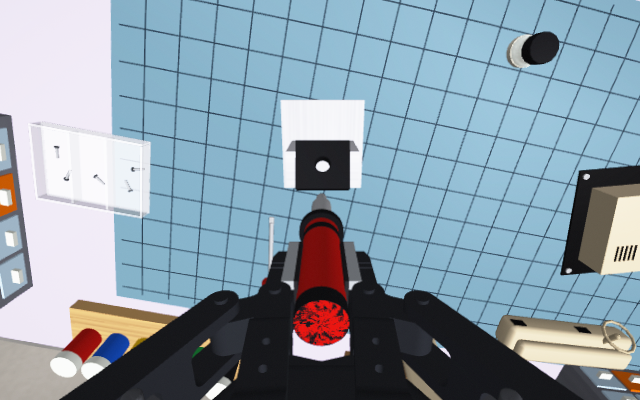

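```bash
python3 - <<'E'
from h import *
from scipy.optimize import least_squares
o,M=st();g=o['tool_pos']-M[:,0]*ctrl.grip_point_offset
z=load('wrist');W=world(z);im=z['im'];hsv=cv2.cvtColor(im,cv2.COLOR_BGR2HSV)
L=(W-g)@M
red=((hsv[...,0]<8)|(hsv[...,0]>172))&(hsv[...,1]>110)&(z['d']>0)&(np.linalg.norm(W-g,axis=-1)<.08)
Q=L[red]; print('height range (−x)',np.percentile(-Q[:,0],[0,1,50,99,100]))
S=L[red&(-L[...,0]<.028)&(-L[...,0]>-.036)]
def f(p):
    ax=np.array([-1,p[2],p[3]]);ax/=np.linalg.norm(ax);d=S-[0,p[0],p[1]];d=d-np.outer(d@ax,ax);return np.linalg.norm(d,axis=1)-.010
r=least_squares(f,[0,0,0,0],loss='soft_l1',f_scale=.0007);print(len(S),r.x.round(4),np.sqrt(np.mean(f(r.x)**2)))
# grey barrel points
b=(z['d']>0)&(np.hypot(L[...,1],L[...,2])<.03)&(L[...,0]>.03)&(L[...,0]<.13)
B=L[b];print('barrel',len(B))
for lo in np.arange(.03,.125,.006):
    s=B[(B[:,0]>=lo)&(B[:,0]<lo+.006)]
    if len(s): print(round(lo,3),len(s),s[:,1].min().round(4),s[:,1].max().round(4),'z min',s[:,2].min().round(4),np.median(s[:,2]).round(4))
T=red&(-L[...,0]>.028);print('end face',L[T].mean(0),np.median(L[T],0))
cv2.imwrite('pics/w9c.png',cv2.resize(im[170:350,260:380],(400,600),interpolation=cv2.INTER_CUBIC))
E
```

```text
t 9.5 p [ 0.5445 -0.2114  0.251 ] F [-0.47  0.52 -1.23] open 0.0188 q6 [-0.5  -0.05  1.69  0.    1.51 -2.26]
axes x [-0.002  0.001 -1.   ] y [-0.191  0.982  0.002] z [ 0.982  0.191 -0.001] y az 101.01
height range (−x) [-0.03726873 -0.03609282  0.02415598  0.0386176   0.03913365]
2568 [-0.0003 -0.0025  0.0053 -0.0172] 0.000616905884307876
barrel 885
0.03 211 -0.0129 0.0118 z min -0.0154 -0.0108
0.036 416 -0.0132 0.0121 z min -0.0154 -0.0111
0.042 17 -0.0121 0.0097 z min -0.015 -0.013
0.054 8 -0.0029 0.0022 z min -0.0088 -0.0086
0.06 55 -0.0064 0.0049 z min -0.0092 -0.008
0.066 59 -0.0073 0.0057 z min -0.009 -0.0078
0.072 55 -0.0075 0.0059 z min -0.0091 -0.0078
0.078 31 -0.0075 0.006 z min -0.0087 -0.0074
0.084 1 -0.0012 -0.0012 z min -0.0055 -0.0055
0.09 20 -0.0035 0.0025 z min -0.0058 -0.0051
0.096 12 -0.0044 0.0025 z min -0.0055 -0.0046
end face [-3.69190853e-02 -1.02364275e-05 -4.02053998e-03] [-3.75246187e-02  4.41481350e-05 -4.19439867e-03]
```

View pics/w9c.png

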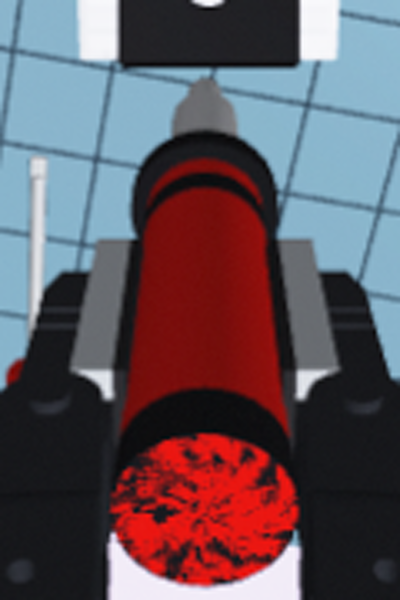

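```bash
cat > tip.py <<'E'
from h import *
o,M=st();im,d,_=grab('wrist')
g=o['tool_pos'];z=load('wrist');W=world(z);hsv=cv2.cvtColor(im,cv2.COLOR_BGR2HSV);L=(W-g)@M
red=((hsv[...,0]<8)|(hsv[...,0]>172))&(hsv[...,1]>110)&(z['d']>0)&(np.hypot(L[...,1],L[...,2])<.03)
T=red&(L[...,0]<-.046);E=np.median(L[T],0);print('end face (tool from TCP)',E,T.sum(),'-> tip x',E[0]+.14)
b=(z['d']>0)&(np.hypot(L[...,1],L[...,2])<.03)&(L[...,0]>.0)&(L[...,0]<.11)
B=L[b]
for lo,hi,r in [(.012,.022,.013),(.045,.062,.007),(.07,.085,.004)]:
    s=B[(B[:,0]>=lo)&(B[:,0]<hi)]
    if len(s)>5:print(lo,len(s),'yc',(np.percentile(s[:,1],2)+np.percentile(s[:,1],98))/2,'zc',np.percentile(s[:,2],5)+r)
c=np.median(L[red&(L[...,0]>-.01)],0)
E
python3 tip.py
```

```text
t 9.5 p [ 0.5445 -0.2114  0.251 ] F [-0.47  0.52 -1.23] open 0.0188 q6 [-0.5  -0.05  1.69  0.    1.51 -2.26]
axes x [-0.002  0.001 -1.   ] y [-0.191  0.982  0.002] z [ 0.982  0.191 -0.001] y az 101.01
end face (tool from TCP) [-0.05225686  0.00092346 -0.00474743] 2039 -> tip x 0.0877431350293849
0.012 477 yc 0.0005371782129793765 zc -0.002613848827955874
0.045 155 yc 0.0005955564883782503 zc -0.003793192136961163
0.07 33 yc 0.0005628633481471626 zc -0.0036088563464292487
```

```bash
python3 -c "
from h import *
st({'hov':[.5435,.2279,.25],'low':[.5435,.2279,.15]})"
```

```text
t 9.55 p [ 0.5444 -0.2114  0.2508] F [ 0.06 -1.02 -1.2 ] open 0.0182 q6 [-0.5  -0.05  1.69  0.    1.51 -2.26]
axes x [-0.002  0.001 -1.   ] y [-0.191  0.982  0.002] z [ 0.982  0.191 -0.002] y az 101.0
hov units [ 0.036 10.785  2.074]
low units [ 2.535 10.781  2.079]
```

Request:
drive_tool --commands "1 0 0.4 0.08 0;1 0 1 0.19 0;1 0 1.8 0.35 0;1 0 2.7 0.52 0;1 0 3.6 0.69 0;1 0 4.5 0.87 0;1 0 5.4 1.04 0;1 0 6.3 1.21 0"

```text
t: 10.22
tool_pos: [0.5436, 0.0465, 0.2512]
tool_rot: [-0.15, 1.567, 0.151]
contact_force: [0.7, -0.2, -1.1]
opening: 0.0188
```

Request:
drive_tool --commands "1 0 0.9 0.17 0;1 0 1.8 0.35 0;1 0 2.7 0.52 0;1 0 3.4 0.66 0;1 0.3 4 0.77 0;1 0.8 4.4 0.85 0;1 1.3 4.48 0.86 0;1 1.7 4.48 0.86 0"

```text
t: 10.88
tool_pos: [0.5425, 0.2286, 0.1815]
tool_rot: [-0.153, 1.569, 0.153]
contact_force: [-0.0, -0.2, -2.0]
opening: 0.018
```

Request:
drive_tool --commands "1 0 0 0 0;1 0 0 0 0;1 0 0 0 0"

```text
t: 11.13
tool_pos: [0.5443, 0.2271, 0.1852]
tool_rot: [-0.15, 1.565, 0.151]
contact_force: [0.1, 0.5, -0.7]
opening: 0.0185
```

```bash
python3 tip.py; python3 - <<'E'
from h import *
st({'contact':[.5435,.2279,.1317]})
grab('side');grab('scene')
cv2.imwrite('pics/w10.png',cv2.resize(load('wrist')['im'][150:350,220:420],(600,600),interpolation=cv2.INTER_CUBIC))
z=load('wrist');W=world(z);hsv=cv2.cvtColor(z['im'],cv2.COLOR_BGR2HSV)
red=((hsv[...,0]<8)|(hsv[...,0]>172))&(hsv[...,1]>120)&(W[...,2]<.06)&(W[...,2]>.03)&(np.hypot(W[...,0]-.54,W[...,1]-.228)<.03)
print('dot',red.sum(),W[red].mean(0) if red.any() else '')
E
```

```text
t 11.13 p [0.5443 0.2271 0.1852] F [ 0.09  0.53 -0.68] open 0.0185 q6 [ 0.27  0.    1.74  0.    1.4  -1.49]
axes x [ 0.  0. -1.] y [-0.191  0.982  0.   ] z [0.982 0.191 0.001] y az 100.98
end face (tool from TCP) [-0.0522759   0.00092911 -0.00471758] 2040 -> tip x 0.08772410282575885
0.012 479 yc 0.0005515845485412618 zc -0.0028378608804160207
0.045 160 yc 0.0005995212520986315 zc -0.0036692324460347236
0.07 32 yc 0.0005708337519298677 zc -0.003804807441538401
t 11.18 p [0.5447 0.2272 0.186 ] F [-0.76 -0.36 -1.25] open 0.0187 q6 [ 0.27  0.    1.74  0.    1.4  -1.49]
axes x [ 0.002  0.001 -1.   ] y [-0.19   0.982  0.   ] z [0.982 0.19  0.002] y az 100.98
contact units [ 1.357  0.024 -0.029]
dot 145 [0.53875018 0.22687961 0.04519741]
```

View pics/w10.png

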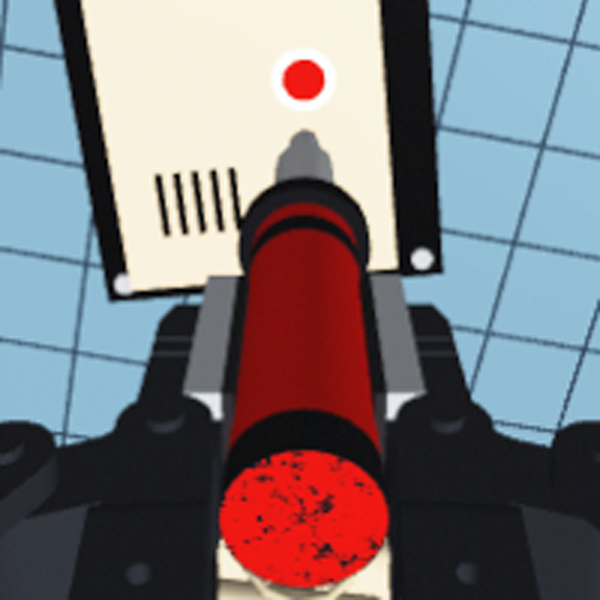

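Tip and dot line up in the wrist crop (dot at (304,80), tip at (304,135), still 55 mm above). Descend to just above.

Request:
drive_tool --commands "1 0.3 0 -0.04 0;1 0.6 0 -0.04 0;1 0.9 0 -0.04 0;1 1.1 0 -0.04 0;1 1.2 0 -0.04 0;1 1.2 0 -0.04 0;1 1.2 0 -0.04 0"

```text
t: 11.87
tool_pos: [0.5423, 0.2269, 0.1362]
tool_rot: [-0.151, 1.566, 0.151]
contact_force: [0.2, 0.3, -0.8]
opening: 0.0189
```

```bash
python3 tip.py; python3 - <<'E'
from h import *
for n in ['side','scene']: grab(n)
t=[]
for n,(cu,cv) in [('wrist',(322,200)),('scene',(346,255)),('side',(315,190))]:
    t.append(cv2.resize(load(n)['im'][cv-35:cv+35,cu-35:cu+35],(266,400),interpolation=cv2.INTER_CUBIC) if 0 else cv2.resize(load(n)['im'][cv-35:cv+35,cu-35:cu+35],(266,266),interpolation=cv2.INTER_CUBIC))
cv2.imwrite('pics/w11.png',np.hstack(t))
E
```

```text
t 11.87 p [0.5423 0.2269 0.1362] F [ 0.16  0.27 -0.79] open 0.0189 q6 [ 0.27  0.04  1.79  0.    1.31 -1.49]
axes x [-0.001 -0.    -1.   ] y [-0.191  0.982 -0.   ] z [ 0.982  0.191 -0.001] y az 101.0
end face (tool from TCP) [-0.05227035  0.00092806 -0.00510366] 1839 -> tip x 0.08772964862286048
0.012 473 yc 0.0006276953645767769 zc -0.0025219485026309538
0.045 157 yc 0.0005969019615237351 zc -0.0036757722060112704
0.07 32 yc 0.0005686515341014645 zc -0.0037360756239233454
```

View pics/w11.png

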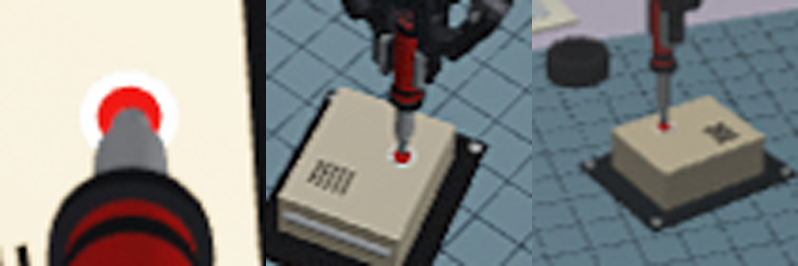

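Request:
drive_tool --commands "1 0.05 0 0.03 0;1 0.1 0 0.03 0;1 0.15 0 0.03 0;1 0.19 0 0.03 0;1 0.23 0 0.03 0;1 0.26 0 0.03 0;1 0.26 0 0.03 0;1 0.26 0 0.03 0"

```text
t: 12.68
tool_pos: [0.5439, 0.2272, 0.1266]
tool_rot: [-0.151, 1.565, 0.151]
contact_force: [-0.1, 0.0, 0.9]
opening: 0.0185
```

Request:
drive_tool --commands "1 0 0 0 0;1 0 0 0 0;1 0 0 0 0"

```text
t: 12.93
tool_pos: [0.5438, 0.2272, 0.1266]
tool_rot: [-0.151, 1.565, 0.151]
contact_force: [1.3, -0.2, 1.5]
opening: 0.0183
```

```bash
python3 tip.py; python3 - <<'E'
from h import *
F=[ctrl.get_obs()['contact_force']]
t=[]
for n,(cu,cv) in [('wrist',(322,200)),('scene',(346,255)),('side',(315,190))]:
    grab(n);F.append(ctrl.get_obs()['contact_force']);im=load(n)['im']
    t.append(cv2.resize(im[cv-35:cv+35,cu-35:cu+35],(266,266),interpolation=cv2.INTER_CUBIC))
print(np.round(F,2),np.mean(F,0)); st()
cv2.imwrite('pics/w12.png',np.hstack(t))
E
```

```text
t 12.93 p [0.5438 0.2272 0.1266] F [ 1.28 -0.24  1.55] open 0.0183 q6 [ 0.27  0.06  1.79  0.    1.3  -1.49]
axes x [ 0.001  0.    -1.   ] y [-0.191  0.982  0.   ] z [0.982 0.191 0.001] y az 101.0
end face (tool from TCP) [-0.05230522  0.00092072 -0.00480063] 1950 -> tip x 0.0876947753337885
0.012 475 yc 0.0005222448524967761 zc -0.002456171938611449
0.045 162 yc 0.000668506184645091 zc -0.0035042196429950325
0.07 3145 yc -0.001525348896368909 zc -0.02160038087741402
[[ 1.18 -0.29  0.44]
 [ 0.54  0.14  1.3 ]
 [ 0.85 -0.94  0.74]
 [ 0.72  0.09  1.23]] [ 0.82226954 -0.24893138  0.92537255]
t 13.13 p [0.5437 0.2272 0.1264] F [0.72 0.09 1.23] open 0.0185 q6 [ 0.27  0.06  1.79  0.    1.3  -1.49]
axes x [ 0.  0. -1.] y [-0.191  0.982  0.   ] z [0.982 0.191 0.   ] y az 101.0
```

View pics/w12.png

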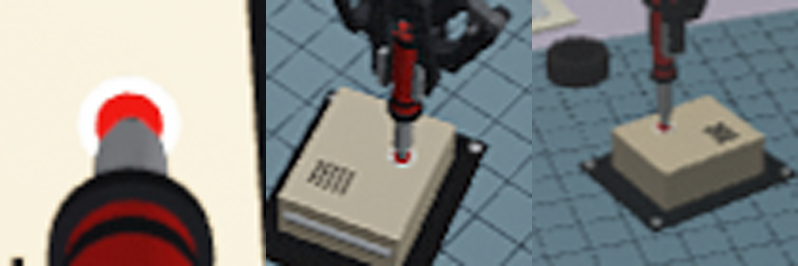

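Request:
drive_tool --commands "1 0.01 0 0 0;1 0.01 0 0 0;1 0.01 0 0 0"

```text
t: 13.38
tool_pos: [0.5437, 0.2272, 0.126]
tool_rot: [-0.151, 1.565, 0.151]
contact_force: [1.1, 1.1, 0.6]
opening: 0.0185
```

```bash
python3 - <<'E'
from h import *
F=[];P=[]
for k in range(16):
    im,d,i=grab(['scene','wrist'][k%2]);o=ctrl.get_obs();F.append(o['contact_force']);P.append(o['tool_pos'])
print(np.mean(F,0),np.std(F,0)/4,np.mean(P,0)); st()
z=load('scene');W=world(z);near=(np.hypot(W[...,0]-.5586,W[...,1]-.212)<.06)&(W[...,2]>.036)&(W[...,2]<.05)
Q=W[near];print('lid plane',np.linalg.lstsq(np.c_[Q[:,:2]-[.5586,.212],np.ones(len(Q))],Q[:,2],rcond=None)[0])
E
```

```text
[1.24685437 0.4673011  1.10421641] [0.09762713 0.10396117 0.1254799 ] [0.54365705 0.22718334 0.125949  ]
t 14.18 p [0.5436 0.2272 0.1259] F [0.61 0.4  0.93] open 0.0184 q6 [ 0.27  0.06  1.79  0.    1.29 -1.49]
axes x [ 0.  0. -1.] y [-0.191  0.982  0.   ] z [0.982 0.191 0.   ] y az 101.0
lid plane [-0.00276577 -0.00685182  0.0434149 ]
```

```bash
python3 -c "
from h import *
print(ctrl.finish_job())"
```

```text
the job is handed in; nothing more can be done
None
```

I shut the lid and drew the red pen from the farthest stand. It is still pressing on the red dot. I handed the job in at about 14 s of the 58 s allowed.

- **Lid:** I swung it shut with the closed fingertips while the pen was still in its stand, and gave it a brief press of about 23 N. At the end its outer face measured 43–44 mm above the bench, tilted less than 0.01 rad. The seam looked even in the scene image.
- **Pen:** the tool can only point down, so I pivoted the pen upright in the jaws against the edge of the stand's hole. The last measured tilt was about 0.01–0.02 rad.
- **Press:** the tip was within about 1 mm of the dot's centre by the wrist camera, though calibration is only good to about 2 mm. From the height it was pushed in about 5.8 mm. The force agrees roughly: about 1.1 N read, plus about 1.1–1.2 N of pen weight, gives about 2.2 N. Single force readings were noisy, about ±0.5 N.
- **Checks that disagreed:** my first automatic fits of the pen's tilt and yaw were unreliable. They came from too few points, or picked up the pen's end face. I replaced them with measurements from the stand's foot and the pen's barrel.
- **Other things:** I saw nothing else moved in the pictures, but made no separate check of the bystanders at the end.

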